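Pin the hold-down bar shut on the tilted welding positioner

TASK

The flange on the tilted welding positioner has to be clamped before it is tacked: swing the hold-down bar across it until its eye is fully home between the two ears of the yellow yoke, then take the red-handled pin from the rack and push it through both ears and the eye until its collar sits on the upper ear. Let go of it there, and leave the blue pin, the green can and the copper-brown offcut where they are.

Things in the scene. Friction and masses are not known exactly. Their poses are not given: they have to be found in the camera images.
- hold_down_bar (a joint): flat steel bar, 36 mm wide, 12 mm thick, swinging parallel to the positioner's face (tilted 26 degrees, high edge to the robot) about a pivot at its end on the right of the robot. 0 rad = closed against its stop, eye in line with the yoke's holes; positive = eye swung uphill, towards the robot, up to 1.2 rad. Stays where left; friction 0.5 N m: about 5 N at the handle moves it.
- bar_pivot (a point): pivot axis of the bar, at the level of the bar's upper surface. Its z axis is the pivot axis, square to the tilted face and pointing up out of it; its -y axis points along the bar to handle and eye; the bar opens by turning positively about z.
- bar_handle (a point): grip point of the black round handle that stands on the bar square to its surface, 24 mm diameter, 50 mm tall: 26 mm above the bar's upper surface, 24 mm below the handle's top, 115 mm from the pivot axis. z axis along the handle, upwards; -y along the bar to the eye.
- bar_eye (a point): centre of the 20 mm hole in the free end of the bar, at the bar's upper surface, 240 mm from the pivot axis; z axis along the hole.
- yoke_mouth (a point): centre of the 20 mm hole in the yellow yoke's upper ear, at that ear's top surface. z axis along the holes, out of the tilted face (26 degrees from vertical, leaning away from the robot); x uphill, y across. Ears 56 mm square, 12 mm thick, 16 mm apart, holes in line; 68 mm from the ear's top down to the face. Nothing stands higher than the ear within 80 mm of the hole.
- red_pin_grip (a point): centre of the red round handle (26 mm diameter, 50 mm long) of the steel pin to use; z axis along the pin to the handle's end. Pin 120 mm long, about 0.24 kg: collar 32 mm diameter, 6 mm thick (underside 31 mm from this point), shank 18 mm diameter, 64 mm long, last 9 mm tapered (tip 95 mm from this point). Hangs upright in the rack. Home: 31 mm above yoke_mouth along its z.
- blue_pin_grip (a point): the same point of a like pin with a blue handle, which stays in the rack's other hole.
- pin_rack: fixed aluminium rack 75 x 165 mm, 85 mm high, origin at the centre of its underside. Its two 20 mm holes lie at y = -45 and +45 mm, through the 15 mm thick top, with open space beneath; either pin may be in either hole. Draw the pin straight up by 64 mm to clear it.
- positioner: red welding positioner, fixed, footprint 250 x 270 mm, with a 220 x 310 mm face tilted 26 degrees, a 176 mm steel flange on it, and yoke and bar. Origin at the centre of its underside; its -x side is the low edge, on the side away from the robot. Highest point 220 mm with the bar shut, up to 265 mm with it open.
- spray_can: green can, 60 mm diameter, 160 mm tall, standing; origin at the centre of its foot
- channel_offcut: copper-brown offcut with upturned walls, 120 x 50 x 50 mm, standing beyond the rack, to the left of the positioner; origin at the centre of its foot
Mind the look-alikes: they are no part of the job. What is shaped like the part that bears red_pin_grip but purple, turquoise or white is not meant.

How it is judged:
By the outcome, as a careful person would: the job done as asked, in the order asked, and still so for the second after the job is handed in, with the robot touching nothing.
It also fails if it takes over 58 s, if anything falls off the work surface, if the arm or the gripper's body presses on something with over 40 N, if the wrist force passes 120 N, or if a joint passes its speed limit or range.

ROBOT

A 6-joint arm with a two-finger parallel gripper is mounted at the origin on the work surface. World frame = base frame: x ahead of the robot, y to its left, z up, the work surface at z = 0. Lengths are in m, angles in degrees, forces in N, time in s.
With the tool pointing down it reaches from about 0.3 to 0.75 m from the base axis. Payload 8.5 kg.
Tool frame: the origin (TCP) lies on the centre line of the jaws, within the pads' length; the fingertips stand 19 mm ahead of it and the grasp point (between the pads) is the TCP (env.tcp_to_tips is the z of the fingertips in the tool frame, in m); z points along the fingers, y is the line along which they close (so a half turn about z gives the same grasp; the last joint's range is limited). The gripper opens to 85 mm and grips with 20 to 120 N. Pads are 22 mm wide; open, the fingers measure 114 mm over their backs; the gripper's body (76 mm by 85 mm) begins 54 mm behind the grasp point. The pads swing forward as they close: fully open they stand 13 mm farther back than shut.
Start: joints at [64.555, 21.807, 74.336, -0, 83.858, -12.336], TCP at [0.125, 0.536, 0.25] pointing down, gripper open.
Joint ranges: [-178.18, 178.18], [-50.72, 133.34], [12.68, 142.11], [-81.47, 261.47], [9.98, 163.14], [-165.26, 165.26]. Speed limits (degrees/s): [136.94, 136.94, 180, 180, 180, 180].

INTERFACE

Orientations are given as a 3x3 rotation matrix whose columns are the frame's x, y, z axes.
In Python, from rig import env gives the robot as it stands.
- The arm moves only by the tool servo_tool, never from a script. Its argument "steps" is a list of rows, each an object of numbers: "tx", "ty", "tz": the shift along the world's x, y, z in cm; "yaw": the turn about the world's z in degrees; "claw": the finger opening in cm, from 0 to 8.54. In form: [{"tx": .., "ty": .., "tz": .., "yaw": .., "claw": ..}, ...]. A call has 1 to 20 rows; each row shifts and turns the commanded pose from where the row before left it; what a row does not reach is not made up. A row lasts 1/10 s, in which the tool goes at most 50 mm and 8.59 degrees, less where a joint would pass 70% of its speed; a pose out of reach is approached as far as the arm can. A call with a gripper value outside its range is refused whole. The fingers move at their own pace and stop on an object; "newtons" is the grip in N (left out, the last holds). Time passes only in rows, so rows that do not move let the fingers close. It gives the time, the measured TCP pose, the force, the opening and the grip force at its end, in the units of the state.
- env.observe(): the state, without advancing time (a new reading comes with each control period).
- env.get_image(name): name is "scene" or "top" or "wrist"; returns (picture, depth): 384x512x3 uint8, red, green, blue; 384x512 float32, m along the optical axis (not along the pixel's ray), 0 where there is no reading.
- env.camera_model(name): a dict with "fovy" (degrees; the focal length in pixels is half the picture's height over the tangent of half this angle, whatever the lens; pixels are square), "cx", "cy" (the principal point, pixels), "dist_coeffs" ([k1, k2, p1, p2, k3] as OpenCV has them; the pictures are not rectified), "T" (4x4, takes a point from camera to world coordinates). Camera axes: x right, y down, z forward; pixel columns grow to the right and rows downward; lengths in m; the calibration is good to about 2 mm. A picture is of the moment at which its call begins: read the wrist's pose just before it. camera_model takes no time and is no camera call; for the wrist camera it gives the pose at the moment of the call.
- env.close_job(): hands the job in; it is judged then, once.
The state is a dict: "time_s": time; "q": joint angles; "qvel": joint speeds; "joint_efforts": joint torques, N m; "position": TCP position; "tool_rot": TCP orientation; "ft_force": force on the tool from outside, world axes, zero at the start; "wrist_torque": the same for the moment, N m; "grip_width": finger opening in m; "gripper_force": force on a finger pad.
Only numpy, scipy, OpenCV 4.12 (cv2) and the standard library are available. Lean on these libraries where they do the work, as an engineer would, in place of code of your own. Each camera call takes 0.05 s, during which the arm holds its last target. There are 200 camera calls.

## Working session

There is one attempt and no reset: what is moved stays moved. The work goes in short steps, Python scripts to look and compute and a tool call to move; the robot and the scene stay as the last step left them, time stands still between calls to the robot, and variables do not carry over. Pictures are saved under pics/ and viewed, at most 10 in all, crops included, and the job is handed in when it is done.

Besides the shell and the picture viewer there is one more tool, called after "Call:" by a JSON object that holds its "op" and its "data". servo_tool: Moves the arm, as the interface text tells. Its arguments: {"type":"object","properties":{"steps":{"type":"array"},"newtons":{"type":"number"}},"required":["steps"]}

```bash
ls; mkdir -p pics; cat > h.py <<'E'
import numpy as np, cv2
from rig import env
def cam(n):
    m=env.camera_model(n); f=192/np.tan(np.radians(m["fovy"]/2))
    return np.array([[f,0,m["cx"]],[0,f,m["cy"]],[0,0,1]]),np.array(m["dist_coeffs"]),np.array(m["T"])
def ray(n,uv,c=None):
    K,d,T=c or cam(n); p=cv2.undistortPoints(np.array(uv,float).reshape(-1,1,2),K,d).reshape(-1,2)
    return T[:3,3],np.c_[p,np.ones(len(p))]@T[:3,:3].T
def onz(n,uv,z,c=None):
    o,r=ray(n,uv,c); return o+r*((z-o[2])/r[:,2])[:,None]
def cloud(n,D,c=None):
    v,u=np.mgrid[:384,:512]; o,r=ray(n,np.c_[u.ravel(),v.ravel()],c)
    return (o+r*D.ravel()[:,None]).reshape(384,512,3)
def proj(n,P,c=None):
    K,d,T=c or cam(n); Ti=np.linalg.inv(T)
    return cv2.projectPoints(np.array(P,float).reshape(-1,1,3),cv2.Rodrigues(Ti[:3,:3])[0],Ti[:3,3],K,d)[0].reshape(-1,2)
def shot(n,tag):
    c=cam(n); I,D=env.get_image(n); np.savez(f"{tag}.npz",I=I,D=D,K=c[0],d=c[1],T=c[2]); return I,D,c
def load(tag):
    z=np.load(f"{tag}.npz"); return z["I"],z["D"],(z["K"],z["d"],z["T"])
E
python3 - <<'E'
from h import *
o=env.observe(); print(o)
a=[]
for n in("scene","top"):
    I,D,c=shot(n,n+"0"); print(n,c[2].round(3).tolist(),(D>0).mean()); cv2.imwrite(f"pics/{n}0.png",cv2.resize(I[:,:,::-1],(800,600),interpolation=cv2.INTER_CUBIC))
E
```

```text
pics
{'time_s': 0.0, 'q': array([ 6.45558633e+01,  2.18408708e+01,  7.43869581e+01,  2.83335913e-05,
        8.38595501e+01, -1.23351903e+01]), 'qvel': array([ 0.13769926,  0.01532311, -0.1215625 ,  0.01357172, -0.07751402,
        0.04126389]), 'joint_efforts': array([ 1.02076989e-03, -4.48457873e+01, -2.31274974e+01, -1.28283295e-04,
        4.70937928e-03, -3.61547634e-06]), 'position': array([0.12461279, 0.53540388, 0.24969991]), 'tool_rot': array([[-9.73940446e-01,  2.26802949e-01, -6.55652748e-04],
       [ 2.26803662e-01,  9.73939527e-01, -1.37691634e-03],
       [ 3.26277440e-04, -1.48973896e-03, -9.99998837e-01]]), 'ft_force': array([ 0.00599305, -0.44426294, -0.98344651]), 'wrist_torque': array([-0.0220222 ,  0.000353  , -0.01945879]), 'gripper_force': 0.0, 'grip_width': 0.08521659620440906}
scene [[0.043, 0.761, -0.647, 1.527], [0.999, -0.036, 0.024, 0.003], [-0.005, -0.648, -0.762, 1.275], [0.0, 0.0, 0.0, 1.0]] 0.9961191813151041
top [[0.022, -0.985, 0.169, 0.312], [-1.0, -0.019, 0.017, 0.018], [-0.013, -0.169, -0.986, 1.54], [0.0, 0.0, 0.0, 1.0]] 0.9961802164713541
```

View pics/scene0.png

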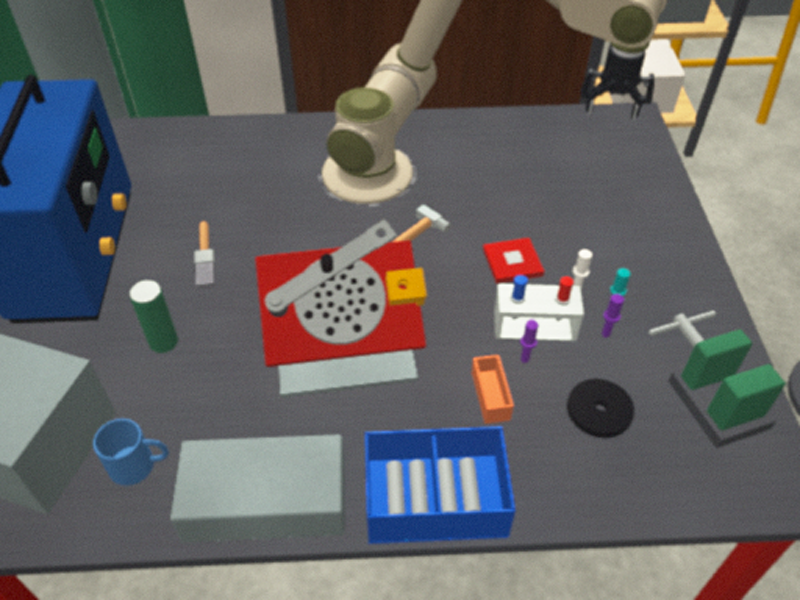

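View pics/top0.png

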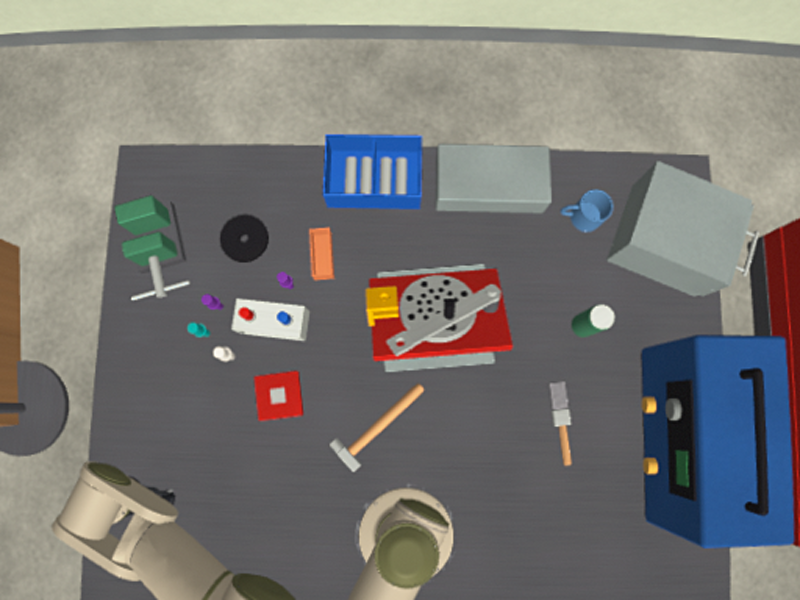

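The scene view shows the rack at (540,310) holding the blue pin at (519,288) and the red pin at (565,289). The look-alikes are purple (530,340), (613,312), turquoise (621,280) and white (583,265). The bar is open, with its pivot at (278,300), handle at (327,263) and eye at (382,231), and the yellow yoke is at (405,287). In the top view the red pin is at (246,314), blue at (284,318), yoke at (382,302) and bar handle at (449,308).

```bash
python3 - <<'E'
from h import *
out={}
for n in("scene","top"):
    I,D,c=load(n+"0"); C=cloud(n,D,c); H=cv2.cvtColor(I,cv2.COLOR_RGB2HSV).astype(int); h,s,v=H[...,0],H[...,1],H[...,2]
    ms={"red":((h<6)|(h>174))&(s>150)&(v>60),"blue":(h>105)&(h<125)&(s>150)&(v>60),"yellow":(h>18)&(h<30)&(s>150)&(v>80),"grey":(s<60)&(v>90),"black":(v<60)}
    for k,m in ms.items():
        X=C; roi=(X[...,0]>.3)&(X[...,0]<.75)&(X[...,2]>.05)
        if k in("red","blue"): roi&=(X[...,1]>.15)&(X[...,1]<.4)&(X[...,2]>.09)
        else: roi&=(X[...,1]>-.25)&(X[...,1]<.1)
        P=C[m&roi]; 
        if len(P): 
            vv,uu=np.nonzero(m&roi); print(n,k,len(P),"px",uu.mean().round(1),vv.mean().round(1),"mean",P.mean(0).round(3),"min",P.min(0).round(3),"max",P.max(0).round(3))
    for nm,p in (dict(pivot=(278,300),eye=(382,231),hole=(404,284),rackc=(540,300)) if n=="scene" else dict(pivot=(491,297),eye=(399,343),ear=(382,300),rackc=(268,325))).items():
        u,w=int(p[0]*.64),int(p[1]*.64); print(n,nm,np.median(C[w-1:w+2,u-1:u+2].reshape(-1,3),0).round(3))
    # crops
I1,I2=load("scene0")[0],load("top0")[0]
a=cv2.resize(I1[130:250,150:400],(800,384),interpolation=3); 
b=cv2.resize(I2[165:240,130:330],(800,300)[:2],interpolation=3)
cv2.imwrite("pics/crop0.png",np.vstack([a[:300],b])[:,:,::-1])
E
```

```text
scene red 94 px 361.5 183.8 mean [0.517 0.381 0.129] min [0.497 0.371 0.099] max [0.525 0.396 0.15 ]
scene blue 81 px 332.2 183.2 mean [0.511 0.292 0.129] min [0.495 0.281 0.095] max [0.52  0.304 0.146]
scene yellow 455 px 259.9 182.8 mean [0.546 0.067 0.182] min [0.513 0.032 0.123] max [0.575 0.1   0.204]
scene grey 2913 px 216.1 186.3 mean [ 0.533 -0.063  0.159] min [ 0.418 -0.197  0.059] max [0.626 0.048 0.236]
scene black 186 px 214.3 185.9 mean [ 0.542 -0.068  0.169] min [ 0.477 -0.184  0.113] max [0.602 0.007 0.249]
scene pivot [ 0.574 -0.174  0.186]
scene eye [0.426 0.025 0.218]
scene hole [0.522 0.062 0.167]
scene rackc [0.513 0.337 0.087]
top red 48 px 157.2 200.5 mean [0.509 0.38  0.131] min [0.499 0.371 0.097] max [0.521 0.394 0.144]
top blue 43 px 181.3 203.0 mean [0.501 0.291 0.136] min [0.491 0.28  0.108] max [0.512 0.303 0.146]
top yellow 385 px 244.4 194.1 mean [0.529 0.065 0.198] min [0.312 0.018 0.136] max [0.569 0.098 1.54 ]
top grey 2421 px 272.4 191.8 mean [ 0.467 -0.044  0.513] min [ 0.312 -0.209  0.089] max [0.614 0.049 1.54 ]
top black 190 px 285.1 198.1 mean [ 0.518 -0.057  0.283] min [ 0.312 -0.126  0.112] max [0.6   0.018 1.54 ]
top pivot [ 0.551 -0.176  0.18 ]
top eye [0.446 0.026 0.158]
top ear [0.537 0.066 0.189]
top rackc [0.489 0.338 0.086]
```

View pics/crop0.png

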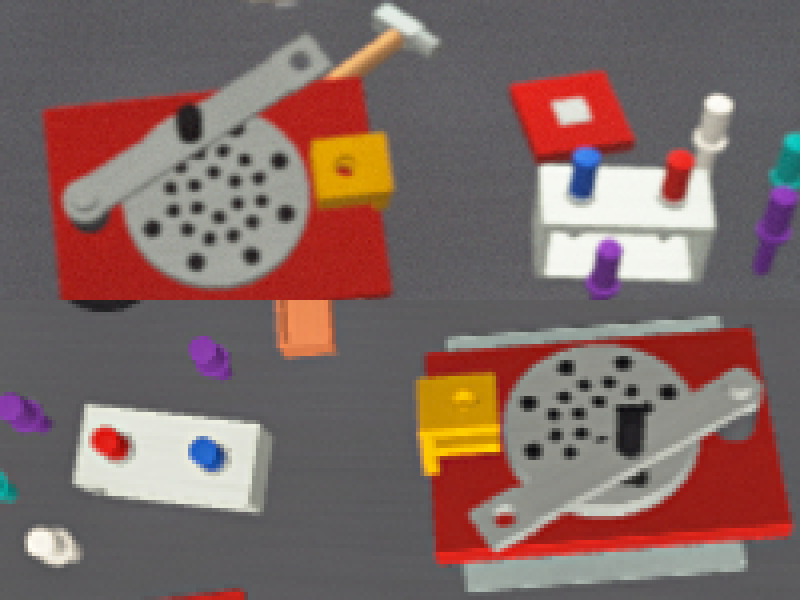

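The red-handled pin at (565,289) in the scene view is the one meant, because it is the only red one and it hangs in the rack. The crop confirms this, with red on the left of the rack and blue on the right. Next I get the positioner frame, handle and hole.

```bash
python3 - <<'E'
from h import *
for n in("scene","top"):
    I,D,c=load(n+"0"); C=cloud(n,D,c); H=cv2.cvtColor(I,cv2.COLOR_RGB2HSV).astype(int); h,s,v=H[...,0],H[...,1],H[...,2]
    box=(C[...,0]>.38)&(C[...,0]<.72)&(C[...,1]>-.25)&(C[...,1]<.12)&(C[...,2]>.03)&(C[...,2]<.3)
    F=((h<6)|(h>174))&(s>150)&box
    P=C[F]; A=np.c_[P[:,:2],np.ones(len(P))]
    for _ in range(5):
        k=np.linalg.lstsq(A,P[:,2],rcond=None)[0]; r=abs(A@k-P[:,2]); g=r<max(.004,np.median(r)*2); A,P=A[g],P[g]
    nn=np.array([-k[0],-k[1],1]); nn/=np.linalg.norm(nn); p0=P.mean(0)
    print(n,"normal",nn.round(3),"tilt",np.degrees(np.arccos(nn[2])).round(1),"az",np.degrees(np.arctan2(nn[1],nn[0])).round(1))
    ht=(C-p0)@nn
    x=np.array([-nn[0],-nn[1],0]);x-=x@nn*nn; x/=np.linalg.norm(x); y=np.cross(nn,x)
    def rect(M,nm):
        Q=C[M]; uv=np.c_[(Q-p0)@x,(Q-p0)@y].astype(np.float32); r=cv2.minAreaRect(uv*1000); hh=np.median(ht[M])
        print(nm,M.sum(),"h",hh.round(4),"rect",np.array(r[1]).round(),r[2].__round__(1),"centre",(p0+x*r[0][0]/1000+y*r[0][1]/1000+nn*hh).round(4))
    Y=(h>18)&(h<30)&(s>150)&box; rect(Y&(abs(ht-.068)<.006),"ear")
    G=(s<60)&(v>80)&box; print("grey hts",np.histogram(ht[G],np.arange(0,.12,.006))[0])
    b=G&(ht>.044)&(ht<.072); rect(b,"bar")
    Bk=(v<60)&box&(ht>.065); Q=C[Bk]; print("black",Bk.sum(),Q.mean(0).round(4),ht[Bk].max().round(4),"min",Q.min(0).round(3),Q.max(0).round(3))
    tp=Bk&(ht>ht[Bk].max()-.01); print("top of handle",C[tp].mean(0).round(4),tp.sum())
E
```

```text
scene normal [0.435 0.045 0.899] tilt 25.9 az 5.8
ear 368 h 0.0679 rect [57. 70.] 2.9 centre [0.5453 0.0649 0.1861]
grey hts [   0   16  503 1156  204    4    9   66  467  451   36   36    9    2
    0    0    0    0    0]
bar 1048 h 0.054 rect [ 41. 280.] 27.4 centre [ 0.5027 -0.0773  0.1983]
black 61 [ 0.5289 -0.0799  0.2331] 0.1107 min [ 0.517 -0.089  0.204] [ 0.541 -0.07   0.249]
top of handle [ 0.53   -0.0799  0.2417] 36
top normal [0.433 0.044 0.9  ] tilt 25.8 az 5.8
ear 243 h 0.068 rect [66. 59.] 89.9 centre [0.5436 0.0662 0.1855]
grey hts [ 24  39 184 705  73   6  11  53 314 373  19  20   3   1   0   1   1   1
   0]
bar 768 h 0.0543 rect [ 42. 282.] 27.2 centre [ 0.5018 -0.0778  0.1974]
black 66 [ 0.5173 -0.0795  0.2329] 0.109 min [ 0.501 -0.089  0.209] [ 0.536 -0.07   0.248]
top of handle [ 0.5249 -0.0801  0.2417] 36
```

Call:
{"op": "servo_tool", "data": {"steps": [{"tx": 1.97, "ty": -3.08, "tz": 0.35, "yaw": 0.945, "claw": 4.5}, {"tx": 1.97, "ty": -3.08, "tz": 0.35, "yaw": 0.945, "claw": 4.5}, {"tx": 1.97, "ty": -3.08, "tz": 0.35, "yaw": 0.945, "claw": 4.5}, {"tx": 1.97, "ty": -3.08, "tz": 0.35, "yaw": 0.945, "claw": 4.5}, {"tx": 1.97, "ty": -3.08, "tz": 0.35, "yaw": 0.945, "claw": 4.5}, {"tx": 1.97, "ty": -3.08, "tz": 0.35, "yaw": 0.945, "claw": 4.5}, {"tx": 1.97, "ty": -3.08, "tz": 0.35, "yaw": 0.945, "claw": 4.5}, {"tx": 1.97, "ty": -3.08, "tz": 0.35, "yaw": 0.945, "claw": 4.5}, {"tx": 1.97, "ty": -3.08, "tz": 0.35, "yaw": 0.945, "claw": 4.5}, {"tx": 1.97, "ty": -3.08, "tz": 0.35, "yaw": 0.945, "claw": 4.5}, {"tx": 1.97, "ty": -3.08, "tz": 0.35, "yaw": 0.945, "claw": 4.5}, {"tx": 1.97, "ty": -3.08, "tz": 0.35, "yaw": 0.945, "claw": 4.5}, {"tx": 1.97, "ty": -3.08, "tz": 0.35, "yaw": 0.945, "claw": 4.5}, {"tx": 1.97, "ty": -3.08, "tz": 0.35, "yaw": 0.945, "claw": 4.5}, {"tx": 1.97, "ty": -3.08, "tz": 0.35, "yaw": 0.945, "claw": 4.5}, {"tx": 1.97, "ty": -3.08, "tz": 0.35, "yaw": 0.945, "claw": 4.5}, {"tx": 1.97, "ty": -3.08, "tz": 0.35, "yaw": 0.945, "claw": 4.5}, {"tx": 1.97, "ty": -3.08, "tz": 0.35, "yaw": 0.945, "claw": 4.5}, {"tx": 1.97, "ty": -3.08, "tz": 0.35, "yaw": 0.945, "claw": 4.5}, {"tx": 1.97, "ty": -3.08, "tz": 0.35, "yaw": 0.945, "claw": 4.5}], "newtons": 50}}

```text
time_s: 2.1
position: [0.5193, -0.0817, 0.3201]
tool_rot: [[-0.995, -0.101, -0.001], [-0.101, 0.995, 0.0], [0.001, 0.0, -1.0]]
ft_force: [0.5, 0.3, -0.1]
grip_width: 0.0449
gripper_force: 0.0
```

Call:
{"op": "servo_tool", "data": {"steps": [{"tx": 0}, {"tx": 0}]}}

```text
invalid input at $.steps[0]: expected keys tx, ty, tz, yaw, claw
```

```bash
python3 - <<'E'
from h import *
o=env.observe(); print(o["position"].round(4),o["tool_rot"].round(3).tolist(),o["grip_width"])
I,D,c=shot("wrist","w1"); cv2.imwrite("pics/w1.png",I[:,:,::-1])
print(c[2].round(3).tolist()); print(proj("wrist",[[.526,-.0795,.242],[.442,.0235,.222],[.5444,.0605,.1862]],c))
E
```

```text
[ 0.5193 -0.0817  0.3201] [[-0.995, -0.101, -0.001], [-0.101, 0.995, 0.0], [0.001, 0.0, -1.0]] 0.04486923793502588
[[-0.102, 0.946, 0.308, 0.439], [0.995, 0.097, 0.032, -0.09], [0.001, 0.31, -0.951, 0.445], [0.0, 0.0, 0.0, 1.0]]
[[257.62484562 214.63025777]
 [410.98885857 110.5161613 ]
 [402.33380928 222.92115139]]
```

View pics/w1.png

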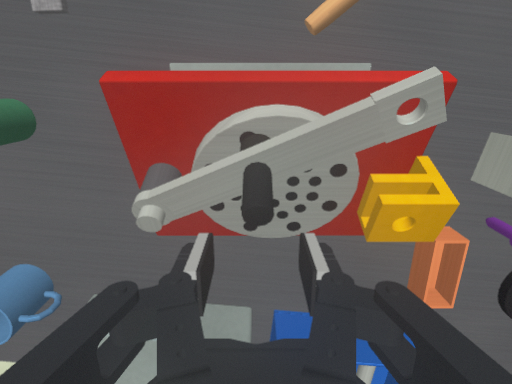

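The wrist view matches my estimates within 3 px: handle top at (258,213), eye at (412,110) and yoke hole at (403,223). I descend and grip the handle.

Call:
{"op": "servo_tool", "data": {"steps": [{"tx": -0.1, "ty": 0.15, "tz": -1.9, "yaw": 0, "claw": 4.5}, {"tx": 0, "ty": 0, "tz": -2.5, "yaw": 0, "claw": 4.5}, {"tx": 0, "ty": 0, "tz": -2.5, "yaw": 0, "claw": 4.5}, {"tx": 0, "ty": 0, "tz": -1.5, "yaw": 0, "claw": 4.5}, {"tx": 0, "ty": 0, "tz": -1.0, "yaw": 0, "claw": 4.5}, {"tx": 0, "ty": 0, "tz": 0, "yaw": 0, "claw": 2.0}, {"tx": 0, "ty": 0, "tz": 0, "yaw": 0, "claw": 2.0}, {"tx": 0, "ty": 0, "tz": 0, "yaw": 0, "claw": 2.0}, {"tx": 0, "ty": 0, "tz": 0, "yaw": 0, "claw": 2.0}], "newtons": 40}}

```text
time_s: 3.05
position: [0.5182, -0.0802, 0.2263]
tool_rot: [[-0.995, -0.1, 0.001], [-0.1, 0.995, -0.003], [-0.001, -0.003, -1.0]]
ft_force: [3.2, -8.1, -10.1]
grip_width: 0.023
gripper_force: 40.2
```

Call:
{"op": "servo_tool", "data": {"steps": [{"tx": 0.36, "ty": 0.21, "tz": -0.18, "yaw": 0, "claw": 2.0}, {"tx": 0.36, "ty": 0.21, "tz": -0.18, "yaw": 0, "claw": 2.0}, {"tx": 0.36, "ty": 0.21, "tz": -0.18, "yaw": 0, "claw": 2.0}, {"tx": 0.36, "ty": 0.21, "tz": -0.19, "yaw": 0, "claw": 2.0}, {"tx": 0.38, "ty": 0.15, "tz": -0.19, "yaw": 0, "claw": 2.0}, {"tx": 0.38, "ty": 0.15, "tz": -0.19, "yaw": 0, "claw": 2.0}, {"tx": 0.38, "ty": 0.15, "tz": -0.2, "yaw": 0, "claw": 2.0}, {"tx": 0.38, "ty": 0.15, "tz": -0.2, "yaw": 0, "claw": 2.0}, {"tx": 0.4, "ty": 0.08, "tz": -0.2, "yaw": 0, "claw": 2.0}, {"tx": 0.4, "ty": 0.08, "tz": -0.2, "yaw": 0, "claw": 2.0}, {"tx": 0.4, "ty": 0.08, "tz": -0.2, "yaw": 0, "claw": 2.0}, {"tx": 0.3, "ty": 0.05, "tz": -0.15, "yaw": 0, "claw": 2.0}, {"tx": 0, "ty": 0, "tz": 0, "yaw": 0, "claw": 2.0}]}}

```text
time_s: 4.35
position: [0.5605, -0.0635, 0.205]
tool_rot: [[-0.995, -0.1, -0.005], [-0.1, 0.995, -0.004], [0.005, -0.004, -1.0]]
ft_force: [-14.5, -9.2, 5.9]
grip_width: 0.0229
gripper_force: 40.2
```

Call:
{"op": "servo_tool", "data": {"steps": [{"tx": 0.2, "ty": 0.02, "tz": -0.1, "yaw": 0, "claw": 2.0}, {"tx": 0.1, "ty": 0.01, "tz": -0.05, "yaw": 0, "claw": 2.0}, {"tx": 0, "ty": 0, "tz": 0, "yaw": 0, "claw": 2.0}]}}

```text
time_s: 4.65
position: [0.5607, -0.0634, 0.205]
tool_rot: [[-0.995, -0.099, -0.01], [-0.099, 0.995, -0.005], [0.011, -0.004, -1.0]]
ft_force: [-34.6, -12.3, 22.0]
grip_width: 0.0229
gripper_force: 42.3
```

```bash
python3 - <<'E'
from h import *
I,D,c=shot("scene","s1"); J,D2,c2=shot("wrist","w2")
a=cv2.resize(I[125:245,150:310],(533,400),interpolation=3); b=cv2.resize(J[100:320,300:512],(267,277)); b=np.vstack([b,np.zeros((123,267,3),np.uint8)])
cv2.imwrite("pics/s1.png",np.hstack([a,b])[:,:,::-1])
E
```

```text
(no output)
```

View pics/s1.png

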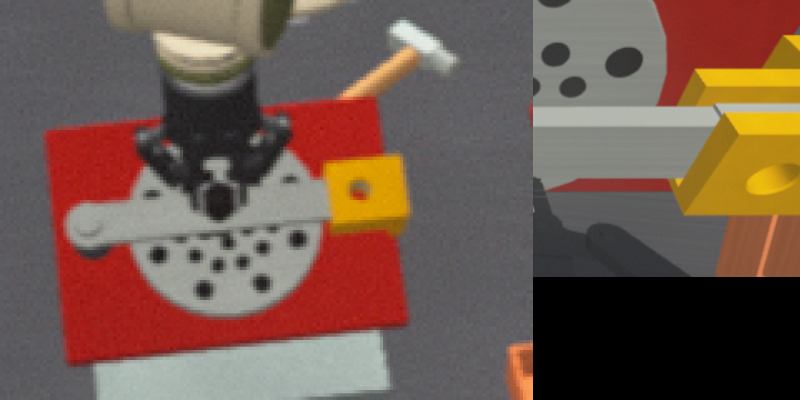

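The bar has seated: the stop force rose to 35 N with no further travel. The picture shows the bar running straight into the yoke at (330,205), with the hole at (360,190). I release, lift and go above the red pin.

Call:
{"op": "servo_tool", "data": {"steps": [{"tx": -0.25, "ty": -0.02, "tz": 0.12, "yaw": 0, "claw": 2.0}, {"tx": -0.15, "ty": 0, "tz": 0.08, "yaw": 0, "claw": 4.5}, {"tx": 0, "ty": 0, "tz": 0, "yaw": 0, "claw": 4.5}, {"tx": 0, "ty": 0, "tz": 0, "yaw": 0, "claw": 4.5}, {"tx": 0, "ty": 0, "tz": 1, "yaw": 0, "claw": 4.5}, {"tx": 0, "ty": 0, "tz": 3, "yaw": 0, "claw": 4.5}, {"tx": 0, "ty": 0, "tz": 3, "yaw": 0, "claw": 4.5}, {"tx": 0, "ty": 0, "tz": 3, "yaw": 0, "claw": 4.5}]}}

```text
time_s: 5.55
position: [0.5614, -0.0612, 0.3062]
tool_rot: [[-0.995, -0.101, 0.001], [-0.101, 0.995, -0.0], [-0.001, -0.0, -1.0]]
ft_force: [0.3, -0.6, 0.7]
grip_width: 0.0448
gripper_force: 0.0
```

Call:
{"op": "servo_tool", "data": {"steps": [{"tx": -0.4, "ty": 4.04, "tz": -0.4, "yaw": 0, "claw": 5}, {"tx": -0.4, "ty": 4.04, "tz": -0.4, "yaw": 0, "claw": 5}, {"tx": -0.4, "ty": 4.04, "tz": -0.4, "yaw": 0, "claw": 5}, {"tx": -0.4, "ty": 4.04, "tz": -0.4, "yaw": 0, "claw": 5}, {"tx": -0.4, "ty": 4.04, "tz": -0.4, "yaw": 0, "claw": 5}, {"tx": -0.4, "ty": 4.04, "tz": -0.4, "yaw": 0, "claw": 5}, {"tx": -0.4, "ty": 4.04, "tz": -0.4, "yaw": 0, "claw": 5}, {"tx": -0.4, "ty": 4.04, "tz": -0.4, "yaw": 0, "claw": 5}, {"tx": -0.4, "ty": 4.04, "tz": -0.4, "yaw": 0, "claw": 5}, {"tx": -0.4, "ty": 4.04, "tz": -0.4, "yaw": 0, "claw": 5}, {"tx": -0.4, "ty": 4.04, "tz": -0.4, "yaw": 0, "claw": 5}, {"tx": 0, "ty": 0, "tz": 0, "yaw": 0, "claw": 5}, {"tx": 0, "ty": 0, "tz": 0, "yaw": 0, "claw": 5}]}}

```text
time_s: 6.85
position: [0.517, 0.3838, 0.2604]
tool_rot: [[-0.995, -0.103, 0.0], [-0.103, 0.995, -0.0], [-0.0, -0.0, -1.0]]
ft_force: [0.1, 0.8, -0.1]
grip_width: 0.05
gripper_force: 0.0
```

```bash
python3 - <<'E'
from h import *
o=env.observe(); print(o["position"].round(4),o["tool_rot"].round(3).tolist())
I,D,c=shot("wrist","w3"); H=cv2.cvtColor(I,cv2.COLOR_RGB2HSV).astype(int); C=cloud("wrist",D,c)
for n,m in(("red",(H[...,0]<6)|(H[...,0]>174)),("blue",(H[...,0]>105)&(H[...,0]<125))):
    M=m&(H[...,1]>140)&(C[...,2]>.09)&(C[...,2]<.16)
    T=M&(C[...,2]>C[M][:,2].max()-.006); P=C[T]; (u,v),r=cv2.minEnclosingCircle(P[:,:2].astype(np.float32)*1000)
    print(n,M.sum(),T.sum(),"mean top",P.mean(0).round(4),"circle",round(u,1),round(v,1),round(r,1),"all",C[M].mean(0).round(4))
# bar/yoke from scene+top, closed
for n in("scene","top"):
    J,D,c=shot(n,n+"2")
    a=proj(n,[[.5444,.0605,.1862]],c)[0]; print(n,a.round(1))
    u,v=a.astype(int); cv2.imwrite(f"pics/y_{n}.png",cv2.resize(J[v-20:v+21,u-25:u+26],None,fx=8,fy=8,interpolation=3)[:,:,::-1])
a,b=[cv2.imread(f"pics/y_{n}.png") for n in("scene","top")]; cv2.imwrite("pics/y.png",np.hstack([a[:,:400],b[:,:400]]))
E
```

```text
[0.517  0.3838 0.2604] [[-0.995, -0.103, 0.0], [-0.103, 0.995, -0.0], [-0.0, -0.0, -1.0]]
red 871 636 mean top [0.5098 0.3839 0.1423] circle 510.1 384.2 12.4 all [0.5072 0.3835 0.1361]
blue 804 658 mean top [0.5019 0.2948 0.1422] circle 502.3 294.8 12.2 all [0.511  0.2878 0.1374]
scene [257.8 181.4]
top [245.5 190. ]
```

View pics/y.png

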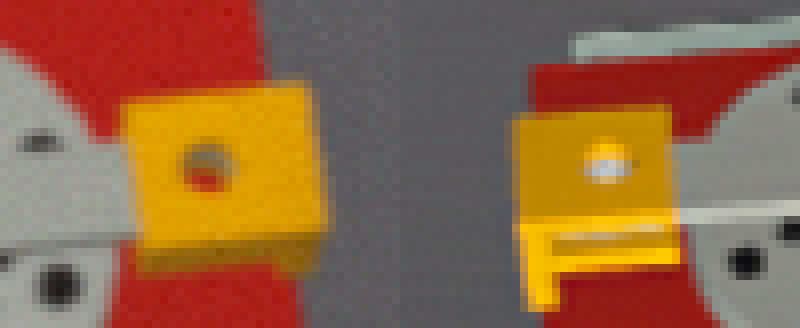

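Both crops show the yoke hole at the predicted place within 1 px, at (26,21) and (25.6,20.3) before enlargement, with the eye lined up below it. I descend to the red pin and grip it lightly.

Call:
{"op": "servo_tool", "data": {"steps": [{"tx": -0.65, "ty": -0.05, "tz": -2, "yaw": 0, "claw": 5}, {"tx": 0, "ty": 0, "tz": -3, "yaw": 0, "claw": 5}, {"tx": 0, "ty": 0, "tz": -3, "yaw": 0, "claw": 5}, {"tx": 0, "ty": 0, "tz": -3, "yaw": 0, "claw": 5}, {"tx": 0, "ty": 0, "tz": -1.8, "yaw": 0, "claw": 5}, {"tx": 0, "ty": 0, "tz": -1.0, "yaw": 0, "claw": 5}, {"tx": 0, "ty": 0, "tz": 0, "yaw": 0, "claw": 2.2}, {"tx": 0, "ty": 0, "tz": 0, "yaw": 0, "claw": 2.2}, {"tx": 0, "ty": 0, "tz": 0, "yaw": 0, "claw": 2.2}, {"tx": 0, "ty": 0, "tz": 0, "yaw": 0, "claw": 2.2}], "newtons": 25}}

```text
time_s: 8.0
position: [0.5112, 0.3825, 0.1232]
tool_rot: [[-0.995, -0.101, 0.002], [-0.101, 0.995, 0.0], [-0.002, 0.0, -1.0]]
ft_force: [-0.3, -0.5, 0.3]
grip_width: 0.0256
gripper_force: 27.4
```

Call:
{"op": "servo_tool", "data": {"steps": [{"tx": 0, "ty": 0, "tz": 0.6, "yaw": 0, "claw": 2.2}, {"tx": 0, "ty": 0, "tz": 1.5, "yaw": 0, "claw": 2.2}, {"tx": 0, "ty": 0, "tz": 1.5, "yaw": 0, "claw": 2.2}, {"tx": 0, "ty": 0, "tz": 1.1, "yaw": 0, "claw": 2.2}, {"tx": 0, "ty": 0, "tz": 0.5, "yaw": 0, "claw": 2.2}, {"tx": 0, "ty": 0, "tz": 0, "yaw": 0, "claw": 2.2}]}}

```text
time_s: 8.6
position: [0.5109, 0.3825, 0.1748]
tool_rot: [[-0.995, -0.101, 0.001], [-0.101, 0.995, 0.0], [-0.001, 0.0, -1.0]]
ft_force: [0.6, -0.2, -3.3]
grip_width: 0.0251
gripper_force: 27.2
```

Call:
{"op": "servo_tool", "data": {"steps": [{"tx": 0.41, "ty": 0.04, "tz": -0.05, "yaw": 0, "claw": 2.2}, {"tx": 0.41, "ty": 0.04, "tz": -0.05, "yaw": 0, "claw": 2.2}, {"tx": 0.41, "ty": 0.04, "tz": -0.05, "yaw": 0, "claw": 2.2}, {"tx": 0.41, "ty": 0.04, "tz": -0.05, "yaw": 0, "claw": 2.2}, {"tx": 0.41, "ty": 0.04, "tz": -0.05, "yaw": 0, "claw": 2.2}]}}

```text
time_s: 9.1
position: [0.5316, 0.3847, 0.1715]
tool_rot: [[-0.995, -0.101, -0.001], [-0.101, 0.995, 0.0], [0.001, 0.0, -1.0]]
ft_force: [-4.2, 1.8, -1.2]
grip_width: 0.0256
gripper_force: 27.3
```

Light contact forces. I continue the tilt and look.

Call:
{"op": "servo_tool", "data": {"steps": [{"tx": 0.37, "ty": 0.037, "tz": -0.15, "yaw": 0, "claw": 2.2}, {"tx": 0.37, "ty": 0.037, "tz": -0.15, "yaw": 0, "claw": 2.2}, {"tx": 0.37, "ty": 0.037, "tz": -0.15, "yaw": 0, "claw": 2.2}, {"tx": 0.37, "ty": 0.037, "tz": -0.15, "yaw": 0, "claw": 2.2}, {"tx": 0.45, "ty": 0.045, "tz": -0.15, "yaw": 0, "claw": 2.2}, {"tx": 0, "ty": 0, "tz": 0, "yaw": 0, "claw": 2.2}]}}

```text
time_s: 9.7
position: [0.5513, 0.3864, 0.164]
tool_rot: [[-0.995, -0.101, 0.0], [-0.101, 0.995, 0.0], [-0.0, 0.0, -1.0]]
ft_force: [-2.0, 1.9, 0.2]
grip_width: 0.0254
gripper_force: 27.6
```

```bash
python3 - <<'E'
from h import *
I,D,c=shot("scene","s3"); J,D2,c2=shot("wrist","w4")
p=proj("scene",[[.54,.387,.16]],c)[0].astype(int); a=cv2.resize(I[p[1]-45:p[1]+35,p[0]-40:p[0]+40],(400,400),interpolation=3)
cv2.imwrite("pics/t3.png",np.hstack([a,cv2.resize(J,(400,300))[:,:] if 0 else cv2.resize(J[120:384,124:388],(400,400))])[:,:,::-1])
E
```

```text
(no output)
```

View pics/t3.png

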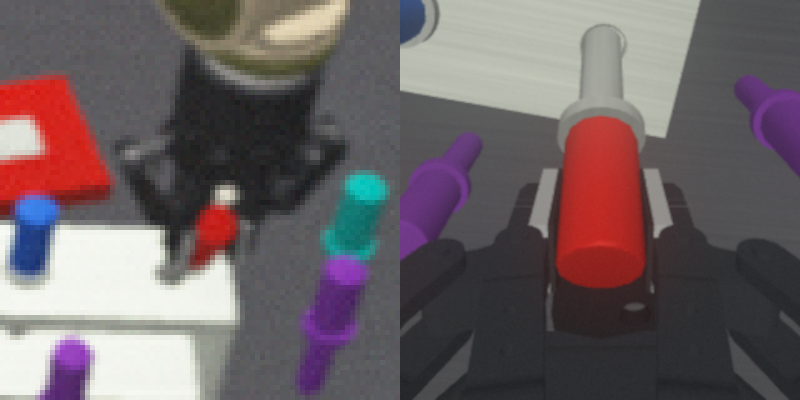

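The pin is now tilted in the grip with its tip in the rack hole (right pane: tip at (604,40), collar (600,125), handle end (600,265)). I grip tighter, draw it out along its axis, lift, and measure its axis.

Call:
{"op": "servo_tool", "data": {"steps": [{"tx": 0, "ty": 0, "tz": 0, "yaw": 0, "claw": 2.0}, {"tx": 0, "ty": 0, "tz": 0, "yaw": 0, "claw": 2.0}, {"tx": 0.4, "ty": 0.04, "tz": 0.9, "yaw": 0, "claw": 2.0}, {"tx": 0.5, "ty": 0.05, "tz": 1.1, "yaw": 0, "claw": 2.0}, {"tx": 0, "ty": 0, "tz": 3, "yaw": 0, "claw": 2.0}, {"tx": 0, "ty": 0, "tz": 4, "yaw": 0, "claw": 2.0}, {"tx": 0, "ty": 0, "tz": 4, "yaw": 0, "claw": 2.0}, {"tx": 0, "ty": 0, "tz": 2, "yaw": 0, "claw": 2.0}, {"tx": 0, "ty": 0, "tz": 0, "yaw": 0, "claw": 2.0}, {"tx": 0, "ty": 0, "tz": 0, "yaw": 0, "claw": 2.0}], "newtons": 60}}

```text
time_s: 10.8
position: [0.5598, 0.3868, 0.3132]
tool_rot: [[-0.995, -0.1, -0.001], [-0.1, 0.995, -0.001], [0.001, -0.001, -1.0]]
ft_force: [-0.8, -0.7, -3.9]
grip_width: 0.0244
gripper_force: 59.4
```

```bash
cat > pin.py <<'E'
from h import *
def pin(tag):
    o=env.observe(); t=o["position"]; R=o["tool_rot"]; print("tcp",t.round(4),"grip",o["grip_width"],"F",o["ft_force"].round(1))
    I,D,c=shot("wrist",tag); K,d,T=c; C=cloud("wrist",D,c); H=cv2.cvtColor(I,cv2.COLOR_RGB2HSV).astype(int)
    L=(C-t)@R   # tool frame
    near=(abs(L[...,1])<.02)&(L[...,2]>-.04)&(L[...,2]<.13)&(abs(L[...,0])<.12)
    red=near&((H[...,0]<6)|(H[...,0]>174))&(H[...,1]>140); sh=near&(H[...,1]<60)&(H[...,2]>70)&(L[...,2]>.03)&(abs(L[...,1])<.0105)
    print(red.sum(),sh.sum())
    # line in tool frame: silhouette midpoints give y; profile (x,z) from the camera-facing ridge
    S=L[sh]; 
    for nm,P in(("red",L[red]),("shank",S)):
        m=abs(P[:,1]-np.median(P[:,1]))<.003; Q=P[m]; a=np.polyfit(Q[:,2],Q[:,0],1); print(nm,m.sum(),"tilt",np.degrees(np.arctan(a[0])).round(1),"x at z0",a[1].round(4),"z range",Q[:,2].min().round(4),Q[:,2].max().round(4),"x",Q[:,0].min().round(4),Q[:,0].max().round(4),"yslope",np.polyfit(P[:,2],P[:,1],1).round(4))
    return I,L,c
E
python3 - <<'E'
from pin import *
I,L,c=pin("w5")
J=I[60:384]; cv2.imwrite("pics/w5.png",J[:,:,::-1])
E
```

```text
tcp [0.5598 0.3868 0.3132] grip 0.024376580989352966 F [-0.8 -0.7 -3.9]
5606 1185
red 1518 tilt 31.7 x at z0 0.0161 z range -0.0234 0.0231 x -0.0141 0.0277 yslope [-0.002   0.0003]
shank 447 tilt 23.5 x at z0 0.014 z range 0.0357 0.0895 x 0.0297 0.0491 yslope [0.0011 0.0007]
```

View pics/w5.png

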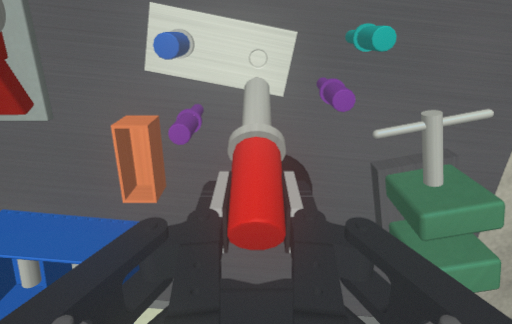

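```bash
python3 - <<'E'
from pin import *
I,D,c=load("w5"); o=env.observe(); R=o["tool_rot"]; L=(cloud("wrist",D,c)-o["position"])@R; co=(c[2][:3,3]-o["position"])@R
H=cv2.cvtColor(I,cv2.COLOR_RGB2HSV).astype(int)
mid=abs(L[...,1])<.003; near=mid&(abs(L[...,0])<.12)&(L[...,2]<.13)
red=near&((H[...,0]<6)|(H[...,0]>174))&(H[...,1]>140)&(L[...,2]>-.012)&(L[...,2]<.02)
P=L[red]; Q=L[near&(H[...,1]<60)&(H[...,2]>70)&(L[...,2]>.03)]
for z in np.arange(-.012,.02,.004):
    k=(P[:,2]>=z)&(P[:,2]<z+.004); print("r",z.round(3),k.sum(),P[k][:,0].mean().round(4) if k.any() else "")
for z in np.arange(.03,.094,.004):
    k=(Q[:,2]>=z)&(Q[:,2]<z+.004); print("s",z.round(3),k.sum(),Q[k][:,0].mean().round(4) if k.any() else "")
print("cam",co.round(3))
E
```

```text
r -0.012 124 0.0137
r -0.008 97 0.0153
r -0.004 108 0.0171
r 0.0 88 0.019
r 0.004 76 0.0206
r 0.008 76 0.0223
r 0.012 82 0.0241
r 0.016 69 0.0259
s 0.03 0 
s 0.034 24 0.0301
s 0.038 53 0.0314
s 0.042 43 0.0332
s 0.046 45 0.0348
s 0.05 44 0.0366
s 0.054 44 0.0383
s 0.058 42 0.0402
s 0.062 40 0.042
s 0.066 32 0.0436
s 0.07 38 0.0455
s 0.074 29 0.0472
s 0.078 11 0.0484
s 0.082 1 0.0482
s 0.086 3 0.048
s 0.09 0 
cam [ 0.081  0.    -0.126]
```

Call:
{"op": "servo_tool", "data": {"steps": [{"tx": 0.34, "ty": -3.21, "tz": 0, "yaw": 0, "claw": 2.0}, {"tx": 0.34, "ty": -3.21, "tz": 0, "yaw": 0, "claw": 2.0}, {"tx": 0.34, "ty": -3.21, "tz": 0, "yaw": 0, "claw": 2.0}, {"tx": 0.34, "ty": -3.21, "tz": 0, "yaw": 0, "claw": 2.0}, {"tx": 0.34, "ty": -3.21, "tz": 0, "yaw": 0, "claw": 2.0}, {"tx": 0.34, "ty": -3.21, "tz": 0, "yaw": 0, "claw": 2.0}, {"tx": 0.34, "ty": -3.21, "tz": 0, "yaw": 0, "claw": 2.0}, {"tx": 0.34, "ty": -3.21, "tz": 0, "yaw": 0, "claw": 2.0}, {"tx": 0.34, "ty": -3.21, "tz": 0, "yaw": 0, "claw": 2.0}, {"tx": 0.34, "ty": -3.21, "tz": -0.4, "yaw": 0, "claw": 2.0}, {"tx": 0, "ty": 0, "tz": -1.0, "yaw": 0, "claw": 2.0}, {"tx": 0, "ty": 0, "tz": -1.0, "yaw": 0, "claw": 2.0}, {"tx": 0, "ty": 0, "tz": 0, "yaw": 0, "claw": 2.0}, {"tx": 0, "ty": 0, "tz": 0, "yaw": 0, "claw": 2.0}]}}

```text
time_s: 12.25
position: [0.5934, 0.0672, 0.2897]
tool_rot: [[-0.995, -0.102, -0.001], [-0.102, 0.995, 0.0], [0.001, 0.0, -1.0]]
ft_force: [-0.1, -0.6, -2.7]
grip_width: 0.0249
gripper_force: 59.8
```

```bash
python3 - <<'E'
from pin import *
I,L,c=pin("w6"); o=env.observe(); t=o["position"];R=o["tool_rot"]
tip=t+R@[.0432,0,.0899]; print("tip",tip.round(4), "px", proj("wrist",[tip,[.544,.0605,.186]],c).round(1).tolist())
J,D,cs=shot("scene","s6"); print("scene px",proj("scene",[tip,[.544,.0605,.186]],cs).round(1).tolist())
p=proj("wrist",[[.544,.0605,.186]],c)[0].astype(int); print(p)
q=proj("scene",[[.544,.0605,.2]],cs)[0].astype(int)
a=cv2.resize(I[p[1]-50:p[1]+50,p[0]-50:p[0]+50],(400,400),interpolation=3); b=cv2.resize(J[q[1]-25:q[1]+25,q[0]-25:q[0]+25],(400,400),interpolation=3)
cv2.imwrite("pics/w6.png",np.hstack([a,b])[:,:,::-1])
E
```

```text
tcp [0.5934 0.0672 0.2897] grip 0.024909699588532612 F [-0.1 -0.6 -2.7]
5553 1309
red 1501 tilt 31.4 x at z0 0.0163 z range -0.0235 0.0222 x -0.0128 0.0275 yslope [-0.0047  0.0003]
shank 496 tilt 12.0 x at z0 0.026 z range 0.0362 0.13 x 0.0298 0.0514 yslope [-0.0267  0.002 ]
tip [0.5506 0.0628 0.2003] px [[255.5, 144.3], [253.4, 132.1]]
scene px [[258.7, 179.7], [257.8, 181.3]]
[253 132]
```

View pics/w6.png

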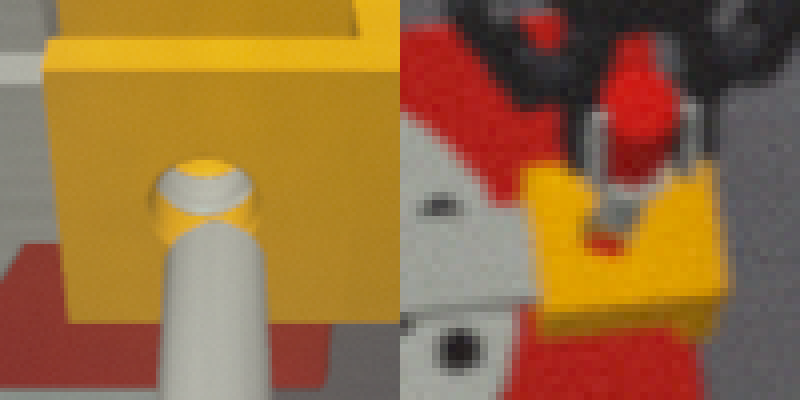

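The left crop shows the pin's tip at (213,235) and the hole at (206,202), about 1.3 mm off sideways. I correct that and push in the first 25 mm along the hole axis.

Call:
{"op": "servo_tool", "data": {"steps": [{"tx": 0, "ty": -0.13, "tz": 0, "yaw": 0, "claw": 2.0}, {"tx": -0.13, "ty": -0.01, "tz": -0.27, "yaw": 0, "claw": 2.0}, {"tx": -0.13, "ty": -0.01, "tz": -0.27, "yaw": 0, "claw": 2.0}, {"tx": -0.13, "ty": -0.01, "tz": -0.27, "yaw": 0, "claw": 2.0}, {"tx": -0.13, "ty": -0.01, "tz": -0.27, "yaw": 0, "claw": 2.0}, {"tx": -0.13, "ty": -0.01, "tz": -0.27, "yaw": 0, "claw": 2.0}, {"tx": -0.13, "ty": -0.01, "tz": -0.27, "yaw": 0, "claw": 2.0}, {"tx": -0.1, "ty": -0.01, "tz": -0.21, "yaw": 0, "claw": 2.0}, {"tx": -0.1, "ty": -0.01, "tz": -0.21, "yaw": 0, "claw": 2.0}, {"tx": -0.1, "ty": -0.01, "tz": -0.21, "yaw": 0, "claw": 2.0}, {"tx": 0, "ty": 0, "tz": 0, "yaw": 0, "claw": 2.0}]}}

```text
time_s: 13.45
position: [0.5828, 0.0641, 0.2675]
tool_rot: [[-0.995, -0.101, -0.0], [-0.101, 0.995, 0.0], [0.0, 0.0, -1.0]]
ft_force: [0.6, -0.6, -3.5]
grip_width: 0.0246
gripper_force: 59.7
```

Call:
{"op": "servo_tool", "data": {"steps": [{"tx": -0.1, "ty": -0.01, "tz": -0.25, "yaw": 0, "claw": 2.0}, {"tx": -0.1, "ty": -0.01, "tz": -0.25, "yaw": 0, "claw": 2.0}, {"tx": -0.1, "ty": -0.01, "tz": -0.25, "yaw": 0, "claw": 2.0}, {"tx": -0.1, "ty": -0.01, "tz": -0.25, "yaw": 0, "claw": 2.0}, {"tx": -0.1, "ty": -0.01, "tz": -0.25, "yaw": 0, "claw": 2.0}, {"tx": -0.1, "ty": -0.01, "tz": -0.25, "yaw": 0, "claw": 2.0}, {"tx": -0.1, "ty": -0.01, "tz": -0.25, "yaw": 0, "claw": 2.0}, {"tx": -0.1, "ty": -0.01, "tz": -0.25, "yaw": 0, "claw": 2.0}], "newtons": 40}}

```text
time_s: 14.25
position: [0.5747, 0.0633, 0.2475]
tool_rot: [[-0.995, -0.101, -0.0], [-0.101, 0.995, -0.0], [0.0, -0.0, -1.0]]
ft_force: [0.4, 0.3, -4.0]
grip_width: 0.025
gripper_force: 59.7
```

Call:
{"op": "servo_tool", "data": {"steps": [{"tx": -0.095, "ty": -0.01, "tz": -0.24, "yaw": 0, "claw": 2.0}, {"tx": -0.095, "ty": -0.01, "tz": -0.24, "yaw": 0, "claw": 2.0}, {"tx": -0.095, "ty": -0.01, "tz": -0.24, "yaw": 0, "claw": 2.0}, {"tx": -0.095, "ty": -0.01, "tz": -0.24, "yaw": 0, "claw": 2.0}, {"tx": -0.095, "ty": -0.01, "tz": -0.24, "yaw": 0, "claw": 2.0}, {"tx": -0.095, "ty": -0.01, "tz": -0.24, "yaw": 0, "claw": 2.0}, {"tx": -0.095, "ty": -0.01, "tz": -0.24, "yaw": 0, "claw": 2.0}, {"tx": -0.095, "ty": -0.01, "tz": -0.24, "yaw": 0, "claw": 2.0}, {"tx": -0.095, "ty": -0.01, "tz": -0.24, "yaw": 0, "claw": 2.0}]}}

```text
time_s: 15.15
position: [0.5661, 0.0624, 0.226]
tool_rot: [[-0.995, -0.101, -0.0], [-0.101, 0.995, -0.0], [0.0, -0.0, -1.0]]
ft_force: [-1.1, 0.0, -1.7]
grip_width: 0.0247
gripper_force: 59.7
```

Call:
{"op": "servo_tool", "data": {"steps": [{"tx": -0.08, "ty": 0, "tz": -0.2, "yaw": 0, "claw": 2.0}, {"tx": -0.08, "ty": 0, "tz": -0.2, "yaw": 0, "claw": 2.0}, {"tx": -0.08, "ty": 0, "tz": -0.2, "yaw": 0, "claw": 2.0}, {"tx": -0.08, "ty": 0, "tz": -0.2, "yaw": 0, "claw": 2.0}, {"tx": -0.05, "ty": 0, "tz": -0.1, "yaw": 0, "claw": 2.0}, {"tx": 0, "ty": 0, "tz": 0, "yaw": 0, "claw": 2.0}]}}

```text
time_s: 15.75
position: [0.5641, 0.0624, 0.2205]
tool_rot: [[-0.995, -0.101, 0.008], [-0.101, 0.995, -0.001], [-0.008, -0.001, -1.0]]
ft_force: [-0.9, 0.5, 17.6]
grip_width: 0.0248
gripper_force: 62.0
```

```bash
python3 - <<'E'
from pin import *
I,L,c=pin("w7"); C=cloud("wrist",load("w7")[1],c)
n=np.array([.434,.0445,.8995]); Hc=np.array([.544,.0605,.186]); H=cv2.cvtColor(I,cv2.COLOR_RGB2HSV).astype(int)
h=(C-Hc)@n; r=np.linalg.norm(C-Hc-h[...,None]*n,axis=2)
Y=(H[...,0]>16)&(H[...,0]<32)&(H[...,1]>130)&(r<.035); print("ear h",np.median(h[Y&(abs(h)<.01)]).round(4))
g=(H[...,1]<60)&(H[...,2]>70)&(r<.02)&(h>-.01)&(h<.03); print("collar h hist",np.histogram(h[g]*1000,np.arange(-4,24,1)))
p=proj("wrist",[Hc],c)[0].astype(int)
cv2.imwrite("pics/w7.png",cv2.resize(I[p[1]-50:p[1]+70,p[0]-60:p[0]+60],(600,600),interpolation=3)[:,:,::-1])
E
```

```text
tcp [0.5641 0.0624 0.2205] grip 0.024841737436349064 F [-0.9  0.5 17.6]
12213 108
red 2501 tilt 44.9 x at z0 0.0214 z range -0.024 0.0886 x -0.0136 0.12 yslope [-0.0113  0.0003]
shank 30 tilt 16.5 x at z0 0.0346 z range 0.0448 0.0479 x 0.0478 0.0489 yslope [-0.6008  0.0276]
ear h 0.0016
collar h hist (array([  0,   0,   0,   0,   0,  13,  59,  66,  70,  73,  79, 323, 129,
         2,   0,   0,   0,   0,   0,   0,   0,   0,   0,   0,   0,   0,
         2]), array([-4, -3, -2, -1,  0,  1,  2,  3,  4,  5,  6,  7,  8,  9, 10, 11, 12,
       13, 14, 15, 16, 17, 18, 19, 20, 21, 22, 23]))
```

View pics/w7.png

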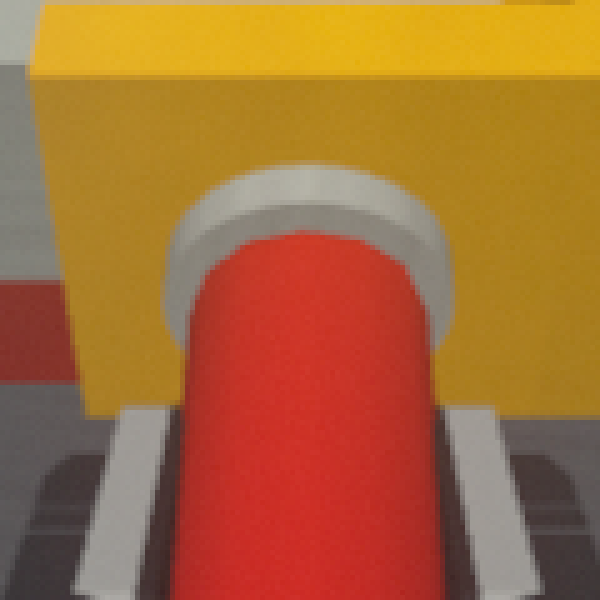

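The collar sits on the ear: its top is 6 mm above the ear surface, which is the collar's thickness, and there is no gap at (310,170). I unload, release and lift away.

Call:
{"op": "servo_tool", "data": {"steps": [{"tx": 0.1, "ty": 0, "tz": 0.25, "yaw": 0, "claw": 2.0}, {"tx": 0, "ty": 0, "tz": 0, "yaw": 0, "claw": 4.5}, {"tx": 0, "ty": 0, "tz": 0, "yaw": 0, "claw": 5.0}, {"tx": 0, "ty": 0, "tz": 0, "yaw": 0, "claw": 5.0}, {"tx": 0, "ty": 0, "tz": 0, "yaw": 0, "claw": 5.0}, {"tx": 0.2, "ty": 0, "tz": 1, "yaw": 0, "claw": 5}, {"tx": 0.2, "ty": 0, "tz": 2, "yaw": 0, "claw": 5}, {"tx": 0, "ty": 0, "tz": 3, "yaw": 0, "claw": 5}, {"tx": 0, "ty": 0, "tz": 3, "yaw": 0, "claw": 5}, {"tx": 0, "ty": 0, "tz": 3, "yaw": 0, "claw": 5}, {"tx": 0, "ty": 0, "tz": 0, "yaw": 0, "claw": 5}, {"tx": 0, "ty": 0, "tz": 0, "yaw": 0, "claw": 5}]}}

```text
time_s: 17.0
position: [0.5676, 0.0624, 0.3401]
tool_rot: [[-0.995, -0.101, 0.001], [-0.101, 0.995, -0.0], [-0.001, -0.0, -1.0]]
ft_force: [-0.2, -0.1, -0.5]
grip_width: 0.05
gripper_force: 0.0
```

```bash
python3 - <<'E'
from pin import *
o=env.observe(); print(o["position"].round(4),o["ft_force"].round(1),o["grip_width"])
I,D,c=shot("wrist","w8"); C=cloud("wrist",D,c); n=np.array([.434,.0445,.8995]); Hc=np.array([.544,.0605,.186]); H=cv2.cvtColor(I,cv2.COLOR_RGB2HSV).astype(int)
h=(C-Hc)@n; V=C-Hc-h[...,None]*n; r=np.linalg.norm(V,axis=2)
Y=(H[...,0]>16)&(H[...,0]<32)&(H[...,1]>130)&(r<.035)&(abs(h)<.01); print("ear",np.median(h[Y]).round(4))
g=(H[...,1]<60)&(H[...,2]>70)&(r<.022)&(h>-.01)&(h<.03); print("collar top",np.percentile(h[g],[50,90]).round(4))
R=((H[...,0]<6)|(H[...,0]>174))&(H[...,1]>140)&(r<.03)&(h>0)&(h<.08); print("red top h",np.percentile(h[R],99).round(4),"centre off",np.median(V[R&(h>h[R].max()-.006)],axis=0).round(4))
I,D,c=shot("scene","s8"); C=cloud("scene",D,c); h=(C-Hc)@n
B=(cv2.cvtColor(I,cv2.COLOR_RGB2HSV)[...,2]<60)&(h>.005)&(h<.045)&(C[...,1]<0)&(C[...,1]>-.15)&(C[...,0]>.5)&(C[...,0]<.65); print("bar handle",B.sum(),C[B].mean(0).round(4))
I2=load("scene0")[0].astype(int); d=abs(I.astype(int)-I2).max(2)
for nm,q in dict(can=(100,202),offcut=(315,248),blue=(332,184)).items(): print(nm,d[q[1]-12:q[1]+12,q[0]-10:q[0]+10].mean().round(1))
E
```

```text
[0.5676 0.0624 0.3401] [-0.2 -0.1 -0.5] 0.04995597583609992
ear 0.0017
collar top [0.0073 0.0084]
red top h 0.0585 centre off [-0.0027 -0.0001  0.0013]
bar handle 52 [ 0.5758 -0.0624  0.2128]
can 4.3
offcut 3.9
blue 3.3
```

```bash
python3 -c "
from rig import env
print(env.close_job())"
```

```text
the job is handed in; nothing more can be done
None
```

The job is handed in: the bar is home against its stop, the red pin is through both ears and the eye with its collar on the upper ear, and the gripper has let go and is clear; the blue pin, can and offcut were not touched.

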